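# Set out a capsule re-soldering place on the service mat

## Robot

A 6-joint arm with a two-finger parallel gripper is mounted at the origin on a cart in front of the work surface, level with it; the furniture and walls round the work are solid. World frame = base frame: x ahead of the robot, y to its left, z up, the work surface at z = 0. Lengths are in m, angles in rad, forces in N, time in s.
With the tool pointing down it reaches from about 0.425 to 0.95 m from the base axis. Payload 3.5 kg.
Tool frame: the origin (TCP) lies midway between the tips of the shut fingers; the grasp point (between the pads) lies 19 mm behind it; z points along the fingers, y is the direction in which the jaws open and shut (so a half turn about z gives the same grasp; the last joint's range is limited). The gripper opens to 85 mm and grips with 20 to 120 N. Pads are 22 mm wide; open, the fingers measure 114 mm over their backs; the gripper's body (76 mm by 85 mm) begins 54 mm behind the grasp point. The pads swing forward as they close: fully open they stand 13 mm farther back than shut.
Start: joints at [1.003, 0.286, 1.577, -0, 1.279, -0.15], TCP at [0.274, 0.617, 0.231] pointing down, gripper open.
Joint ranges: [-2.77, 2.77], [-0.9, 2.22], [0.21, 2.48], [-1.53, 4.67], [0.24, 2.81], [-2.84, 2.84]. Speed limits (rad/s): [2.79, 2.79, 3.14, 3.14, 3.14, 3.14].

## Interface

Orientations are given as a unit quaternion [x, y, z, w].
In Python, from plant import * gives the robot as it stands.
- The arm moves only by the shell command python3 -m jog 'ROWS' [FORCE]. ROWS is a JSON object of lists of equal length, an entry for each row: "travel": the shift along the world's x, y, z in mm, a list of three; "dr": the turn, a rotation vector about the world's x, y, z in degrees, a list of three; "jaw": the closure in counts, from 0 (fully open) to 255 (shut). In form: {"travel": [[x, y, z], ...], "dr": [[wx, wy, wz], ...], "jaw": [jaw, ...]}. A call has 1 to 5 rows; each row shifts and turns the commanded pose from where the row before left it; what a row does not reach is not made up. A row lasts 1/12 s, in which the tool goes at most 41.7 mm and 7.16 degrees, less where a joint would pass 70% of its speed; a pose out of reach is approached as far as the arm can. A call is refused whole if a number of a shift passes 41.7 or a number of a turn 7.16, either way. A call with a gripper value outside its range is refused whole. The fingers move at their own pace and stop on an object; FORCE is the grip in N (left out, the last holds). Time passes only in rows, so rows that do not move let the fingers close. It gives the time, the measured TCP pose, the force and the opening at its end, in the units of the state.
- get_state(): the state, without advancing time (a new reading comes with each control period).
- read_camera(name): name is "side" or "top"; returns the picture (400x640x3 uint8, red, green, blue); there is no depth.
- camera_info(name): a dict with "K" (3x3 intrinsics, pixels), "k1" (the pictures are not rectified: a ray, as slopes to the right and down, at radius r is drawn at 1 + k1 r^2 times it, then the intrinsics apply), "R" (3x3) and "t" (3): a world point X has camera coordinates R X + t. Camera axes: x right, y down, z forward; pixel columns grow to the right and rows downward; lengths in m; the calibration is good to about 2 mm. A picture is of the moment at which its call begins. camera_info takes no time and is no camera call.
- sign_off(): hands the job in, once; it reports no verdict.
The state is a dict: "time": time; "qpos": joint angles; "dq": joint speeds; "joint_efforts": joint torques, N m; "eef_pos": TCP position; "tcp_rot": TCP orientation; "contact_force": force on the tool from outside, world axes, zero at the start; "wrist_torque": the same for the moment, N m; "opening": opening from 0.0 (shut) to 1.0 (fully open).
Only numpy, scipy, OpenCV 4.12 (cv2) and the standard library are available. Lean on these libraries where they do the work, as an engineer would, in place of code of your own. Each camera call takes 0.05 s, during which the arm holds its last target. There are 200 camera calls.

## Task

Set the mat out for re-soldering the microphone capsule: take the top steel tray (only that one, so that the next rises ready) from the spring feeder, seat it flat in the well of the mat, long sides along the well, and then put the capsule on its side in the middle of the tray. Lay the tweezers to the left of the tray and the red-handled side cutters to its right, each parallel to the tray's long sides, level with its middle and about 3 cm clear of it, and stand the red dropper bottle on the centre line midway between the tray and the microphone body at the back of the mat. Leave that microphone body where it stands.

Things in the scene. Friction and masses are not known exactly. Their poses are not given: they have to be found in the camera images.
- mat_well (a point): Middle of the tray well of the fixed blue-grey silicone mat, on the mat's face (3 mm above the bench); x away from the robot along the centre line, y left, z up. Well: flat, inside 100 mm along x, 80 along y, rim 4 mm wide, 2 mm high. Mat: x -90 to +220 mm, y -125 to +125 mm, edge lip 2 mm high.
- feeder: Fixed dark teal magazine (origin mid-underside; x along the trays' long side, slot with orange tab at -x), foot 112 x 100 mm, top 52 mm above the bench; black collars reach 48 mm out to both sides (y). Holds three stacked trays on a soft spring. The top tray stands 12 mm out of the mouth: grasp its long sides, fingertips just above the collars. 2 mm play round a tray.
- feeder_plate (a joint): Height in m of the sprung follower under the trays (orange tab in the feeder's front slot): about 0 with three trays, 0.014 with two, so the next tray comes up to the same height. Yields softly (42 N/m).
- tray_mid (a point): Centre (half-way up) of the top steel tray: a plain open dish, 80 mm along x, 60 mm along y, 14 mm high, walls and floor 2 mm, 60 g, same either way round; lies loose in the feeder's mouth, along the feeder's x. Grasp across the 60 mm. Seated, its centre is 7 mm above the mat.
- capsule_mid (a point): Centre of the capsule, a black barrel with copper band and silvery dome, lying on its side: 40 mm wide (x), 44 long (y, dome at +y), 39 high; does not roll. Grasp across x on the barrel, 8 mm to the -y side of this point. In the tray keep the fingertips 13 mm or more above its underside: the tray's wall stands 12 mm above its floor.
- tweezers_mid (a point): Centre of the steel tweezers with blue grips, lying on edge: 118 mm long (y), 13 mm wide (x), 8 mm high. Grasp across x in the middle. Either end may point away.
- cutters_mid (a point): Centre of the small side cutters with red handles (not the orange pliers), lying flat: 84 mm long (y; jaws at -y, 16 mm wide from y = -42 to -24 mm; handles at +y), 44 mm wide (x) across the handles, 9 mm high. Rigid. Grasp across x near the middle (y about +7 mm). Either end may point away.
- bottle_mid (a point): Centre (half-way up) of the red dropper bottle, standing: squarish body 36 mm wide and 42 mm high, neck 20 mm wide, pink tip, 78 mm high in all. Grasp the body, whose middle is 18 mm below this point.
- body_mic: Black microphone body on its cork ring, 66 mm across, 92 mm high, standing loose at the back of the mat near its centre line; origin mid-underside. Leave it there.
There are look-alikes about, which are no part of the job. What is shaped like the part that bears cutters_mid but yellow is not meant.

How it is judged:
On the way, in this order (a step that is already met when the one before it is completed fails the run):
1. one tray from the feeder lies flat in the mat's well and the next has risen (x of tray_mid in the frame of mat_well between -0.014 and 0.014 m and y of tray_mid in the frame of mat_well between -0.014 and 0.014 m and z of tray_mid in the frame of mat_well between 0.003 and 0.0095 m and angle between the x axis of tray_mid and the x axis of mat_well, either way round below 0.2 rad and angle between tray_mid's own z axis and vertical below 0.05 rad and value of joint feeder_plate between 0.008 and 0.02 m), for 0.2 s.
2. then the capsule lies in that tray (x of tray_mid in the frame of mat_well between -0.014 and 0.014 m and y of tray_mid in the frame of mat_well between -0.014 and 0.014 m and z of tray_mid in the frame of mat_well between 0.003 and 0.0095 m and angle between the x axis of tray_mid and the x axis of mat_well, either way round below 0.2 rad and angle between tray_mid's own z axis and vertical below 0.05 rad and horizontal distance between capsule_mid and tray_mid below 0.02 m and z of capsule_mid in the frame of tray_mid between 0.01 and 0.019 m and angle between capsule_mid's own z axis and vertical below 0.15 rad), for 0.2 s.
At the end, for the whole second after the job is handed in: Tray flat in well: 14 mm, 0.2 rad; follower 0.008-0.020 m. Capsule on its side on tray floor, 20 mm from centre. From well centre: tweezers 48-92 mm left, cutters 63-107 right, fore-aft 22 mm, 0.27 rad; bottle upright 72-111 mm behind, 22 mm sideways. On mat, still, released (all of step 2 and y of tweezers_mid in the frame of mat_well between 0.048 and 0.092 m and x of tweezers_mid in the frame of mat_well between -0.022 and 0.022 m and z of tweezers_mid in the frame of mat_well between 0 and 0.009 m and angle between the y axis of each of tweezers_mid, cutters_mid and the x axis of mat_well, either way round below 0.27 rad and angle between each of tweezers_mid, cutters_mid's own z axis and vertical below 0.2 rad and y of cutters_mid in the frame of mat_well between -0.107 and -0.063 m and x of cutters_mid in the frame of mat_well between -0.022 and 0.022 m and z of cutters_mid in the frame of mat_well between 0 and 0.0095 m and x of bottle_mid in the frame of mat_well between 0.072 and 0.111 m and y of bottle_mid in the frame of mat_well between -0.022 and 0.022 m and z of bottle_mid in the frame of mat_well between 0.034 and 0.045 m and angle between bottle_mid's own z axis and vertical below 0.1 rad and value of joint feeder_plate between 0.008 and 0.02 m and linear speed of each of tray, capsule, tweezers, cutters, bottle below 0.02 m/s and angular speed of each of tray, capsule, tweezers, cutters, bottle below 0.2 rad/s); the robot touches nothing.
It fails at once if the microphone body is moved by more than 25 mm or tipped (distance of body_mic from where it was at the start of the episode above 0.025 m or angle between body_mic's own z axis and vertical above 0.3 rad).
It also fails if it takes over 136 s, if anything falls off the work surface, if the arm or the gripper's body presses on something with over 40 N, if the wrist force passes 120 N, or if a joint passes its speed limit or range.

## Working session

There is one attempt and no reset: what is moved stays moved. The work goes in short steps, Python scripts to look and compute and a shell command to move; the robot and the scene stay as the last step left them, time stands still between calls to the robot, and variables do not carry over. Pictures are saved under pics/ and viewed, about 12 in all and at most 16, crops included, and the job is handed in when it is done.

```bash
mkdir -p pics; ls; cat > h.py <<'E'
from plant import *
import numpy as np, cv2, sys
def ray(c,u,v):
    i=camera_info(c);K=np.array(i["K"]);k1=i["k1"];R=np.array(i["R"]);t=np.array(i["t"])
    d=np.array([(u-K[0,2])/K[0,0],(v-K[1,2])/K[1,1]]);s=d.copy()
    for _ in range(30): s=d/(1+k1*(s@s))
    return -R.T@t, R.T@np.array([s[0],s[1],1])
def onz(c,u,v,z):
    o,d=ray(c,u,v);return o+d*(z-o[2])/d[2]
def proj(c,X):
    i=camera_info(c);K=np.array(i["K"]);p=np.array(i["R"])@np.array(X)+np.array(i["t"]);s=p[:2]/p[2]
    s=s*(1+i["k1"]*(s@s));return K[0,0]*s[0]+K[0,2],K[1,1]*s[1]+K[1,2]
def snap(c,name=None):
    im=read_camera(c)
    if name: cv2.imwrite(f"pics/{name}.png",im[:,:,::-1])
    return im
E
python3 - <<'E'
from h import *
for c in("top","side"):
    snap(c,c+"0");i=camera_info(c);print(c,np.round(i["K"],1).tolist(),i["k1"],np.round(i["R"],3).tolist(),np.round(i["t"],3))
print(get_state())
E
```

```text
pics
top [[512.5, 0.0, 323.8], [0.0, 512.5, 206.3], [0.0, 0.0, 1.0]] -0.07420261570142071 [[0.007, -1.0, -0.003], [-0.983, -0.006, -0.182], [0.182, 0.004, -0.983]] [-0.009  0.546  1.267]
side [[400.2, 0.0, 316.5], [0.0, 400.2, 202.1], [0.0, 0.0, 1.0]] -0.04553465755900536 [[0.917, -0.398, -0.022], [-0.266, -0.568, -0.779], [0.298, 0.72, -0.626]] [-0.506  0.19   0.995]
{'time': 0.1, 'qpos': array([ 1.00301118e+00,  2.87123170e-01,  1.57804538e+00, -1.96125425e-05,
        1.27858602e+00, -1.49983445e-01]), 'dq': array([-0.00060465, -0.00188323, -0.0039913 , -0.00026609,  0.0011064 ,
        0.00194806]), 'joint_efforts': array([ 9.16278659e-04, -4.07290077e+01, -2.93702781e+01, -1.36667641e-04,
        3.32483185e-03,  2.98844256e-06]), 'eef_pos': array([0.27352507, 0.61644408, 0.23004675]), 'tcp_rot': array([ 2.07381877e-01,  9.78259469e-01, -1.01538736e-03, -3.70875559e-04]), 'contact_force': array([ 0.2488889 , -0.0659439 ,  0.07349105]), 'wrist_torque': array([-0.03574214,  0.01753165,  0.01709458]), 'opening': 0.9966304873327978}
```

View pics/top0.png

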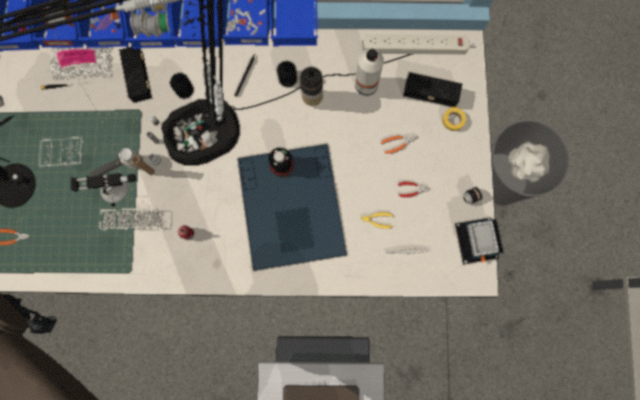

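View pics/side0.png

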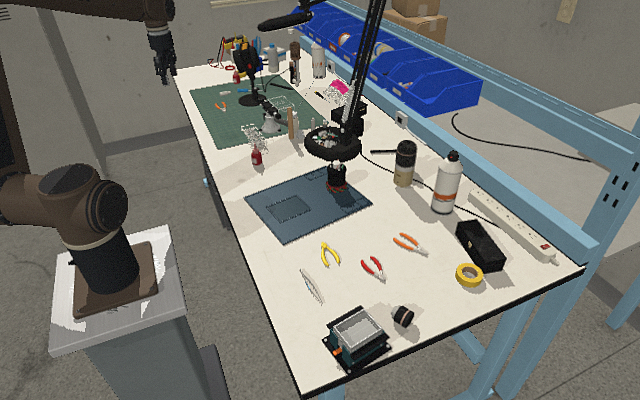

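Top view candidates:
- **Cutters:** red (412,188); not yellow (378,220), orange (398,144) or orange at the far left (10,237).
- **Tweezers:** steel (407,250); not the black stick (245,75).
- **Capsule:** (473,196); not the black lumps (181,85) and (288,73).
- **Bottle:** red (186,232); not the far red thing in the side view (237,77).
- **Feeder:** (483,239). The mat is at (293,208) with its well at (295,229), and the microphone body is at (280,160).

A close crop should confirm these choices.

```bash
python3 - <<'E'
from h import *
a=cv2.imread("pics/top0.png");b=cv2.imread("pics/side0.png")
cv2.imwrite("pics/c1.png",cv2.resize(a[125:270,350:510],None,fx=4,fy=4,interpolation=cv2.INTER_CUBIC))
l=cv2.resize(b[235:375,285:425],(560,560),interpolation=cv2.INTER_CUBIC);r=cv2.resize(b[130:180,230:290],(240,200),interpolation=cv2.INTER_CUBIC)
r2=cv2.resize(a[205:255,160:220],(240,200),interpolation=cv2.INTER_CUBIC);m=np.zeros((560,800,3),np.uint8);m[:,:560]=l;m[:200,560:]=r;m[200:400,560:]=r2
cv2.imwrite("pics/c2.png",m)
for n,u,v,z in[("feeder",483,238,.056),("cap",473,196,.02),("tw",407,250,.004),("cut",412,188,.005),("bot",186,232,.06),("well",295,229,.003),("mic",280,158,.09)]: print(n,onz("top",u,v,z).round(3))
for p in [(239,156),(330,145),(346,255),(254,270)]:print(onz("top",*p,.004).round(4))
E
```

```text
feeder [ 0.465 -0.411  0.056]
cap [ 0.582 -0.401  0.02 ]
tw [ 0.439 -0.224  0.004]
cut [ 0.606 -0.241  0.005]
bot [0.475 0.345 0.06 ]
well [0.493 0.071 0.003]
mic [0.662 0.107 0.09 ]
[0.692  0.2267 0.004 ]
[ 0.7243 -0.0206  0.004 ]
[ 0.4251 -0.0639  0.004 ]
[0.3841 0.176  0.004 ]
```

View pics/c1.png

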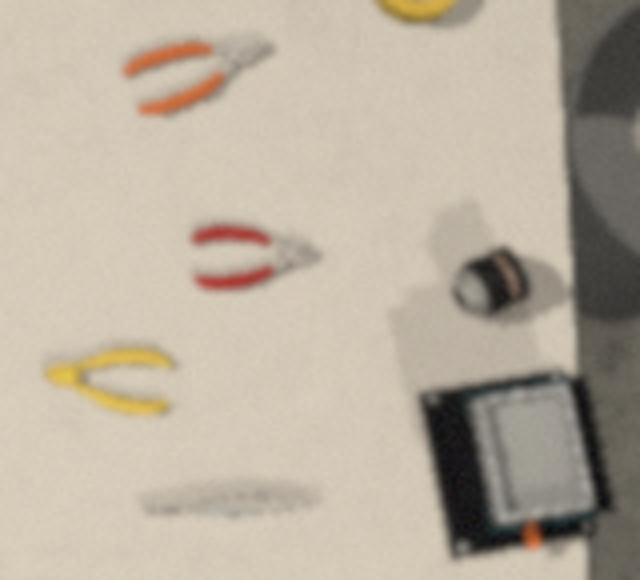

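View pics/c2.png

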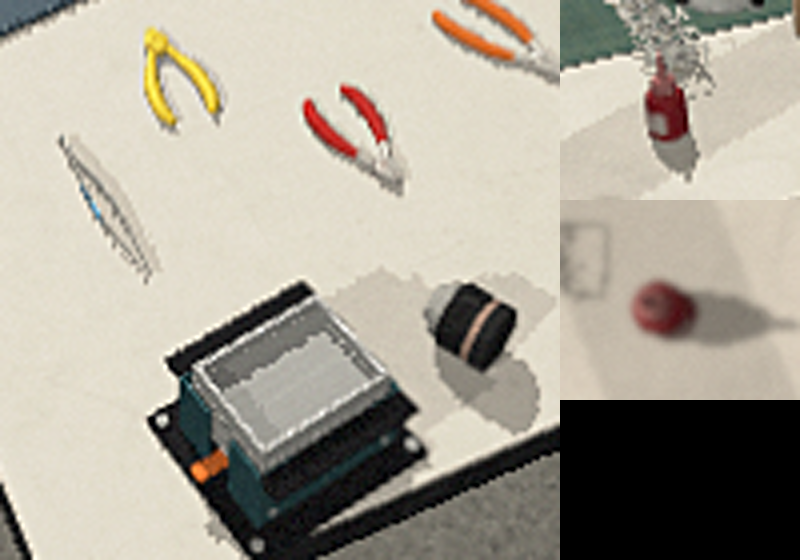

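Crops show the choices are right: tray in feeder c1 (530,455), orange tab (533,537); capsule dome lower-left (472,290); red cutters jaws right (320,255); tweezers with blue grips (230,497); red bottle standing. Now measuring.

```bash
python3 - <<'E'
from h import *
deg=lambda v:round(np.degrees(np.arctan2(v[1],v[0])),1)
T=lambda u,v:(u/4+350,v/4+125)
S=lambda u,v:(u/4+285,v/4+235)
for c,f,P in(("top",T,[(468,395),(570,382),(597,512),(497,527)]),("side",S,[(192,365),(317,297),(390,372),(265,447)])):
    X=np.array([onz(c,*f(*p),.064) for p in P]);print(c,"tray",X.mean(0).round(4),X.round(3)[:,:2].tolist())
    e=[X[(i+1)%4]-X[i] for i in range(4)];print([deg(v) for v in e],[round(np.linalg.norm(v),3) for v in e])
print("tweez",[onz(c,*p,.005).round(4)[:2] for c,p in(("top",T(140,502)),("top",T(322,497)),("side",S(60,135)),("side",S(152,282)))])
print("cut tip/handles",[onz(c,*p,.006).round(4)[:2] for c,p in(("top",T(320,255)),("top",T(193,236)),("top",T(196,285)),("side",S(402,192)),("side",S(345,88)),("side",S(306,104)))])
print("cap dome end, back",[onz("top",*T(*p),.02).round(4)[:2] for p in((456,298),(521,266),(490,280))])
im=cv2.imread("pics/top0.png");hsv=cv2.cvtColor(im,cv2.COLOR_BGR2HSV)
m=cv2.inRange(hsv,(90,50,25),(125,255,110));m[:, :230]=0;m[:,360:]=0;m[:135]=0
cs=max(cv2.findContours(m,0,2)[0],key=cv2.contourArea);bx=cv2.approxPolyDP(cv2.convexHull(cs),8,True)[:,0];print(bx.tolist())
X=np.array([onz("top",*p,.005) for p in cv2.boxPoints(cv2.minAreaRect(cs))]);print("mat",X.mean(0),X[:,:2].round(4).tolist())
w=im[200:262,265:330].copy()
# bottle
for nm,c,z in(("top0","top",.0),("side0","side",0)):
    h=cv2.cvtColor(cv2.imread(f"pics/{nm}.png"),cv2.COLOR_BGR2HSV)
    r=cv2.inRange(h,(0,110,50),(9,255,255))|cv2.inRange(h,(170,110,50),(180,255,255))
    n,l,s,ce=cv2.connectedComponentsWithStats(r)
    print(nm,[(s[i].tolist(),ce[i].round(1).tolist()) for i in range(1,n) if s[i,4]>20])
E
```

```text
top tray [ 0.4632 -0.4092  0.064 ] [[0.5, -0.369], [0.509, -0.435], [0.426, -0.448], [0.417, -0.384]]
[np.float64(-82.5), np.float64(-171.0), np.float64(98.5), np.float64(10.1)] [np.float64(0.067), np.float64(0.084), np.float64(0.065), np.float64(0.085)]
side tray [ 0.4651 -0.4112  0.064 ] [[0.421, -0.389], [0.497, -0.378], [0.509, -0.433], [0.433, -0.444]]
[np.float64(7.5), np.float64(-78.3), np.float64(-171.6), np.float64(102.5)] [np.float64(0.077), np.float64(0.056), np.float64(0.077), np.float64(0.057)]
tweez [array([ 0.4374, -0.1662]), array([ 0.4412, -0.286 ]), array([ 0.4339, -0.1683]), array([ 0.4406, -0.2937])]
cut tip/handles [array([ 0.6037, -0.2894]), array([ 0.6161, -0.2042]), array([ 0.5825, -0.2056]), array([ 0.6035, -0.2971]), array([ 0.6146, -0.2083]), array([ 0.5853, -0.2101])]
cap dome end, back [array([ 0.5721, -0.3763]), array([ 0.5941, -0.421 ]), array([ 0.5844, -0.3996])]
[[325, 145], [344, 253], [255, 268], [239, 160]]
mat [0.55574453 0.08453224 0.005     ] [[0.6818, 0.2345], [0.7256, -0.0113], [0.4284, -0.0607], [0.3872, 0.1756]]
top0 [([111, 12, 7, 7, 29], [113.9, 15.0]), ([57, 51, 32, 16, 86], [67.7, 59.7]), ([271, 166, 22, 10, 65], [281.0, 171.5]), ([399, 182, 18, 4, 47], [407.1, 183.2]), ([400, 192, 18, 5, 49], [408.2, 194.4]), ([179, 226, 14, 12, 86], [186.6, 232.3])]
side0 [([220, 38, 7, 24, 34], [222.7, 48.1]), ([225, 65, 10, 5, 24], [229.3, 67.3]), ([233, 71, 7, 13, 52], [236.3, 77.6]), ([252, 151, 10, 14, 84], [257.1, 157.6]), ([326, 181, 21, 12, 78], [336.4, 187.0]), ([541, 244, 9, 5, 27], [544.6, 245.9]), ([370, 256, 12, 15, 59], [376.3, 262.5]), ([361, 260, 13, 14, 61], [366.1, 267.1])]
```

```bash

python3 -m jog '{"travel":[[18.4,-34.5,0],[18.4,-34.5,0],[18.4,-34.5,0],[18.4,-34.5,0],[18.4,-34.5,0]],"dr":[[0,0,-7],[0,0,-7],[0,0,-7],[0,0,-7],[0,0,-7]],"jaw":[0,0,0,0,0]}' 40
python3 -m jog '{"travel":[[18.4,-34.5,0],[18.4,-34.5,0],[18.4,-34.5,0],[18.4,-34.5,0],[18.4,-34.5,0]],"dr":[[0,0,-7],[0,0,-7],[0,0,-7],[0,0,-7],[0,0,-7]],"jaw":[0,0,0,0,0]}'
python3 -m jog '{"travel":[[18.4,-34.5,0],[18.4,-34.5,0],[18.4,-34.5,0],[18.4,-34.5,0],[18.4,-34.5,0]],"dr":[[0,0,-7],[0,0,-7],[0,0,-7],[0,0,-7],[0,0,-7]],"jaw":[0,0,0,0,0]}'
python3 -m jog '{"travel":[[-6.6,-39.2,-8],[-6.6,-39.2,-8],[-6.6,-39.2,-8],[-6.6,-39.2,-8],[-6.6,-39.2,-8]],"dr":[[0,0,-7],[0,0,-7],[0,0,-7],[0,0,-7],[0,0,-7]],"jaw":[0,0,0,0,0]}'
python3 -m jog '{"travel":[[-6.6,-39.2,-8],[-6.6,-39.2,-8],[-6.6,-39.2,-8],[-6.6,-39.2,-8],[-6.6,-39.2,-8]],"dr":[[0,0,-7],[0,0,0],[0,0,0],[0,0,0],[0,0,0]],"jaw":[0,0,0,0,0]}'
cat >> h.py <<'E'
from scipy.spatial.transform import Rotation as Ro
def pose():
    s=get_state();y=Ro.from_quat(s["tcp_rot"]).as_matrix()
    print("t",round(s["time"],2),"tcp mm",(s["eef_pos"]*1000).round(1),"jaw dir",round(np.degrees(np.arctan2(y[1,1],y[0,1])),1),"tilt",round(np.degrees(np.arccos(-y[2,2])),1),"F",s["contact_force"].round(1),"open mm",round(s["opening"]*85,1),"q",s["qpos"].round(2))
    return s["eef_pos"]
def tgt(x,y): p=pose();print("to go mm",((np.array([x,y])-p[:2])*1000).round(1))
E
python3 -c "
from h import *
tgt(.464,-.410)"
```

```text
time: 0.52
eef_pos: [0.366, 0.4427, 0.2307]
tcp_rot: [0.494, 0.869, -0.001, -0.0]
contact_force: [-0.0, -0.5, -0.1]
opening: 1.004
time: 0.93
eef_pos: [0.458, 0.2701, 0.231]
tcp_rot: [0.733, 0.68, -0.0, -0.0]
contact_force: [0.5, 0.4, 0.9]
opening: 1.005
time: 1.35
eef_pos: [0.5501, 0.0976, 0.2309]
tcp_rot: [0.904, 0.428, -0.0, -0.0]
contact_force: [0.4, 0.3, 0.2]
opening: 1.001
time: 1.77
eef_pos: [0.5159, -0.0982, 0.1906]
tcp_rot: [0.991, 0.137, -0.0, -0.0]
contact_force: [1.8, -0.6, 0.2]
opening: 1.002
time: 2.18
eef_pos: [0.4828, -0.2942, 0.1506]
tcp_rot: [0.997, 0.079, -0.0, -0.0]
contact_force: [0.9, -0.2, 0.1]
opening: 0.997
t 2.18 tcp mm [ 482.8 -294.2  150.6] jaw dir -81.0 tilt 0.0 F [ 0.9 -0.2  0.1] open mm 84.8 q [-0.73  0.13  1.92  0.    1.1   0.69]
to go mm [ -18.8 -115.8]
```

```bash

python3 -m jog '{"travel":[[-6,-38.5,-8],[-6,-38.5,-8],[-6.8,-38.8,-8],[0,0,-16],[0,0,0]],"dr":[[0,0,0.5],[0,0,0],[0,0,0],[0,0,0],[0,0,0]],"jaw":[0,0,0,0,0]}' >/dev/null
python3 -c "
from h import *
tgt(.464,-.410)
a=snap('side')[220:395,285:460,::-1];b=snap('top')[160:280,420:520,::-1]
m=np.zeros((560,800,3),np.uint8);m[:525,:525]=cv2.resize(a,(525,525),interpolation=cv2.INTER_CUBIC);m[:324,530:]=cv2.resize(b,(270,324),interpolation=cv2.INTER_CUBIC)
cv2.imwrite('pics/a1.png',m)"
```

```text
t 2.6 tcp mm [ 462.6 -408.8  107.5] jaw dir -80.6 tilt 0.4 F [-0.5  1.1 -0.2] open mm 85.1 q [-0.89  0.29  1.81  0.    1.05  0.52]
to go mm [ 1.4 -1.2]
```

View pics/a1.png

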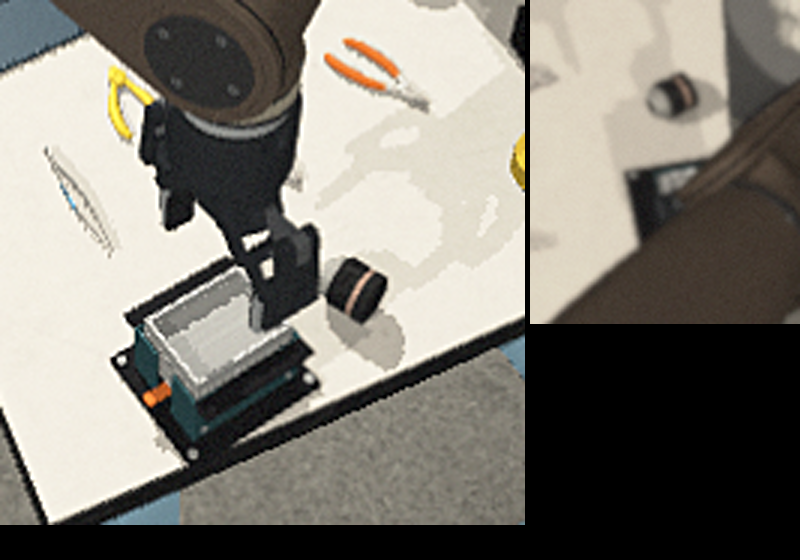

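Picture: gripper above the feeder, fingers straddling the tray (240,320 in a1), capsule undisturbed at (357,290).

```bash

python3 -m jog '{"travel":[[1.4,-1,-26],[0,0,-20],[0,0,-10],[0,0,0],[0,0,0]],"dr":[[0,0,0],[0,0,0],[0,0,0],[0,0,0],[0,0,0]],"jaw":[0,0,0,60,110]}' >/dev/null
python3 -m jog '{"travel":[[0,0,0],[0,0,0],[0,0,0],[0,0,0],[0,0,0]],"dr":[[0,0,0],[0,0,0],[0,0,0],[0,0,0],[0,0,0]],"jaw":[140,140,140,140,140]}' >/dev/null
python3 -c "
from h import *
tgt(.464,-.410)"
```

```text
t 3.53 tcp mm [ 466.8 -409.8   56.1] jaw dir -80.4 tilt 0.1 F [-0.1 -1.   0.4] open mm 57.0 q [-0.88  0.36  1.82 -0.    0.95  0.52]
to go mm [-2.8 -0.2]
```

```bash

python3 -m jog '{"travel":[[0,0,0],[0,0,0],[0,0,0],[-2,0,-5],[0,0,0]],"dr":[[0,0,0],[0,0,0],[0,0,0],[0,0,0],[0,0,0]],"jaw":[20,20,20,20,20]}' >/dev/null
python3 -c "
from h import *
tgt(.464,-.410)"
python3 -m jog '{"travel":[[0,0,0],[0,0,0],[0,0,0],[0,0,0],[0,0,0]],"dr":[[0,0,0],[0,0,0],[0,0,0],[0,0,0],[0,0,0]],"jaw":[140,140,140,140,140]}' 
python3 -c "
from h import *
tgt(.464,-.410)
a=snap('side')[240:375,310:410,::-1]
cv2.imwrite('pics/a2.png',cv2.resize(a,None,fx=4,fy=4,interpolation=cv2.INTER_CUBIC))"
```

```text
t 3.95 tcp mm [ 463.7 -408.9   49.2] jaw dir -80.4 tilt 0.1 F [-0.4  1.  -0.3] open mm 78.2 q [-0.89  0.37  1.83 -0.    0.94  0.52]
to go mm [ 0.3 -1.1]
time: 4.37
eef_pos: [0.4644, -0.4093, 0.0504]
tcp_rot: [0.997, 0.083, -0.0, -0.0]
contact_force: [-0.3, 0.7, -0.4]
opening: 0.685
t 4.37 tcp mm [ 464.4 -409.3   50.4] jaw dir -80.4 tilt 0.0 F [-0.3  0.7 -0.4] open mm 58.2 q [-0.89  0.37  1.83 -0.    0.94  0.52]
to go mm [-0.4 -0.7]
```

View pics/a2.png

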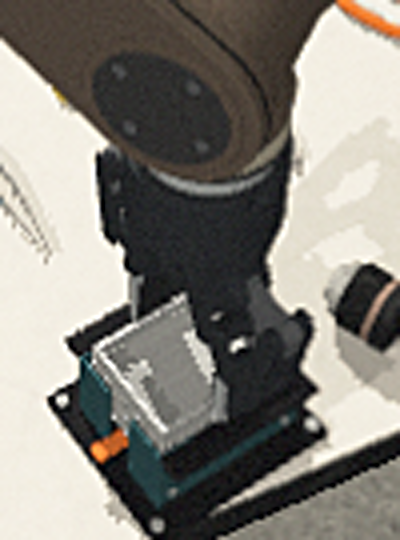

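Picture: both fingers grip the tray's sides just above the collars. Lifting.

```bash

python3 -m jog '{"travel":[[0,0,4],[0,0,6],[0,0,10],[0,0,15],[0,0,20]],"dr":[[0,0,0],[0,0,0],[0,0,0],[0,0,0],[0,0,0]],"jaw":[140,140,140,140,140]}' >/dev/null
python3 -m jog '{"travel":[[0,0,20],[1,15,10],[2.4,30,0],[2.4,30,0],[2.4,30,0]],"dr":[[0,0,0],[0,0,0],[0,0,0],[0,0,0],[0,0,0]],"jaw":[140,140,140,140,140]}' >/dev/null
python3 -m jog '{"travel":[[2,35,0],[2,35,0],[2,35,0],[2,35,0],[2,35,0]],"dr":[[0,0,0],[0,0,0],[0,0,0],[0,0,0],[0,0,0]],"jaw":[140,140,140,140,140]}' 
python3 -c "
from h import *
tgt(.493,.07)
snap('top','b_top');a=snap('side','b_side')
b=cv2.imread('pics/b_top.png')[135:275,230:355]; m=np.zeros((560,800,3),np.uint8)
m[:560,:500]=cv2.resize(b,None,fx=4,fy=4,interpolation=cv2.INTER_CUBIC);m[:450,500:]=cv2.resize(a[225:375,300:400,::-1],None,fx=3,fy=3)
cv2.imwrite('pics/b.png',m)"
```

```text
time: 5.67
eef_pos: [0.4828, -0.1279, 0.1366]
tcp_rot: [0.997, 0.083, 0.001, 0.0]
contact_force: [0.3, 0.3, -1.8]
opening: 0.689
t 5.67 tcp mm [ 482.8 -127.9  136.6] jaw dir -80.5 tilt 0.1 F [ 0.3  0.3 -1.8] open mm 58.5 q [-0.46 -0.    2.08  0.    1.06  0.94]
to go mm [ 10.2 197.9]
```

View pics/b.png

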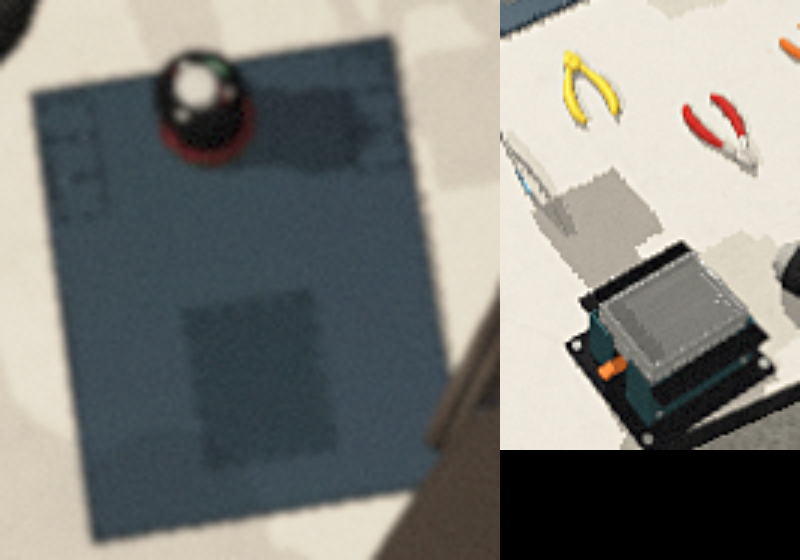

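Picture: the next tray has risen in the feeder. Well corners are at b (182,310), (312,290), (338,450), (210,470) and mat corners at (33,93), (392,38), (94,542).

```bash
python3 - <<'E'
from h import *
deg=lambda v:round(float(np.degrees(np.arctan2(v[1],v[0]))),1)
f=lambda u,v:(u/4+230-.4,v/4+135-.4)
X=np.array([onz("top",*f(*p),.004) for p in [(182,310),(312,290),(338,450),(210,470)]])
print(X.mean(0).round(4),[(deg(X[(i+1)%4]-X[i]),round(float(np.linalg.norm(X[(i+1)%4]-X[i])),3)) for i in range(4)])
A,B,C=[onz("top",*f(*p),.004) for p in [(33,93),(392,38),(94,542)]]
print(deg(A-C),deg(A-B)-90,np.linalg.norm(A-C),np.linalg.norm(A-B),"mid",(B+C)/2)
yaw=np.radians((deg(A-C)+deg(A-B)-90)/2);print("well from mat",(B+C)/2-.065*np.array([np.cos(yaw),np.sin(yaw),0]))
E
```

```text
[0.4916 0.0715 0.004 ] [(-80.7, 0.087), (-170.2, 0.108), (99.3, 0.085), (11.1, 0.108)]
9.6 9.299999999999997 0.30722148221989304 0.2469811306729147 mid [0.55535026 0.08213211 0.004     ]
well from mat [0.49123235 0.07145997 0.004     ]
```

```bash

python3 -m jog '{"travel":[[1.8,40,0],[1.8,40,0],[1.8,40,0],[1.8,40,0],[1.5,39.4,-20]],"dr":[[0,0,0],[0,0,0],[0,0,0],[0,0,0],[0,0,0]],"jaw":[140,140,140,140,140]}' >/dev/null
python3 -m jog '{"travel":[[0,0,-30],[0,0,-30],[0,0,-25],[0,0,-15],[0,0,0]],"dr":[[0,0,0],[0,0,0],[0,0,0],[0,0,0],[0,0,0]],"jaw":[140,140,140,140,140]}' >/dev/null
python3 -c "
from h import *
tgt(.4915,.0715)"
```

```text
t 6.6 tcp mm [488.9  67.4  13.6] jaw dir -80.4 tilt 0.4 F [-0.2 -0.3 -0.3] open mm 58.3 q [-0.07  0.2   2.14 -0.    0.81  1.34]
to go mm [2.6 4.1]
```

```bash

python3 -m jog '{"travel":[[0,0,-4],[0,0,-3],[0,0,0]],"dr":[[0,0,0],[0,0,0],[0,0,0]],"jaw":[140,140,140]}' >/dev/null
python3 -c "
from h import *
tgt(.4915,.0715)"
```

```text
t 6.85 tcp mm [492.5  67.4  10.6] jaw dir -80.5 tilt 0.1 F [ 0.2 -0.  -0.2] open mm 58.5 q [-0.07  0.21  2.14 -0.    0.8   1.34]
to go mm [-1.   4.1]
```

```bash

python3 -m jog '{"travel":[[-1,4,0],[0,0,-3],[0,0,0]],"dr":[[0,0,0],[0,0,0],[0,0,0]],"jaw":[140,140,140]}' >/dev/null
python3 -c "
from h import *
tgt(.4915,.0715)"
python3 -m jog '{"travel":[[0,0,-2],[0,0,-1],[0,0,0]],"dr":[[0,0,0],[0,0,0],[0,0,0]],"jaw":[140,140,140]}' >/dev/null
python3 -c "
from h import *
tgt(.4915,.0715)"
```

```text
t 7.1 tcp mm [490.4  72.    6.8] jaw dir -80.4 tilt 0.0 F [ 0.4 -0.6 -0.4] open mm 57.7 q [-0.06  0.21  2.14  0.    0.79  1.34]
to go mm [ 1.1 -0.5]
t 7.35 tcp mm [490.   71.8   3.2] jaw dir -80.4 tilt 0.0 F [ 0.1  0.  -1.1] open mm 58.6 q [-0.06  0.22  2.14 -0.    0.78  1.34]
to go mm [ 1.5 -0.3]
```

```bash

python3 -m jog '{"travel":[[0,0,-1],[0,0,0],[0,0,0]],"dr":[[0,0,0],[0,0,0],[0,0,0]],"jaw":[140,140,140]}' >/dev/null
python3 -c "
from h import *
tgt(.4915,.0715)"
python3 -m jog '{"travel":[[0,0,0],[0,0,0],[0,0,0],[0,0,0],[0,0,20]],"dr":[[0,0,0],[0,0,0],[0,0,0],[0,0,0],[0,0,0]],"jaw":[60,30,10,0,0]}' >/dev/null
python3 -m jog '{"travel":[[0,0,30],[0,0,30],[10,-20,20],[10,-35,10],[10,-35,0]],"dr":[[0,0,0],[0,0,0],[0,0,0],[0,0,0],[0,0,0]],"jaw":[0,0,0,0,0]}' >/dev/null
python3 -m jog '{"travel":[[10,-35,0],[10,-35,0],[10,-35,0],[10,-35,0],[10,-35,0]],"dr":[[0,0,7],[0,0,7],[0,0,7],[0,0,7],[0,0,7]],"jaw":[0,0,0,0,0]}' >/dev/null
python3 -c "
from h import *
tgt(.5865,-.406)
snap('top','d_top');a=snap('side','d_side')
b=cv2.imread('pics/d_top.png')[135:275,230:355]; m=np.zeros((560,800,3),np.uint8)
m[:560,:500]=cv2.resize(b,None,fx=4,fy=4,interpolation=cv2.INTER_CUBIC);m[:320,500:]=cv2.resize(a[165:245,245:320,::-1],None,fx=4,fy=4)
cv2.imwrite('pics/d.png',m)"
```

```text
t 7.6 tcp mm [490.3  71.8   3.1] jaw dir -80.4 tilt 0.1 F [-1.9  0.3  5.5] open mm 58.7 q [-0.06  0.22  2.14  0.    0.78  1.34]
to go mm [ 1.2 -0.3]
t 8.85 tcp mm [ 570.4 -195.   112.2] jaw dir -45.1 tilt 0.0 F [0.3 0.4 0.2] open mm 85.0 q [-0.5   0.25  1.85  0.    1.04  0.29]
to go mm [  16.1 -211. ]
```

View pics/d.png

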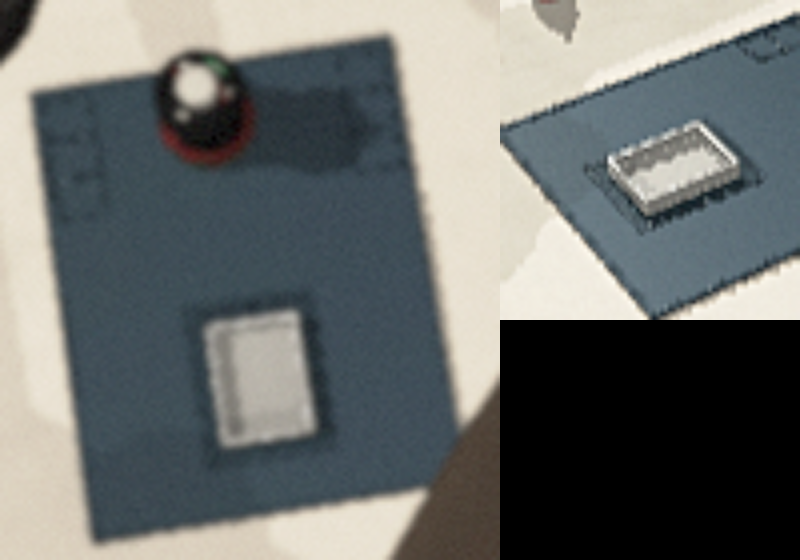

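Tray seated centred in the well with an even margin (d (262,380)). Now the capsule.

```bash

python3 -m jog '{"travel":[[3,-40,0],[3,-40,0],[3,-40,0],[3,-40,0],[3,-40,0]],"dr":[[0,0,7.1],[0,0,7.1],[0,0,7.1],[0,0,7.1],[0,0,7.1]],"jaw":[60,60,60,60,60]}' >/dev/null
python3 -m jog '{"travel":[[1,-11,0],[0,0,0],[0,0,0],[0,0,0],[0,0,0]],"dr":[[0,0,7.1],[0,0,7.1],[0,0,7.1],[0,0,7.1],[0,0,7.1]],"jaw":[60,60,60,60,60]}' >/dev/null
python3 -c "
from h import *
print(onz('side',472/4+285,325/4+235,.02), onz('top',490/4+350,281/4+125,.02))
tgt(.5865,-.406)
a=snap('side')[225:345,330:450,::-1]
cv2.imwrite('pics/e.png',cv2.resize(a,None,fx=4,fy=4))"
```

```text
[ 0.58285191 -0.40246841  0.02      ] [ 0.58373824 -0.39960258  0.02      ]
t 9.78 tcp mm [ 586.1 -403.5  111.7] jaw dir 25.9 tilt 0.1 F [ 0.8 -0.5  0.1] open mm 64.8 q [-0.75  0.47  1.56  0.    1.11 -1.2 ]
to go mm [ 0.4 -2.5]
```

View pics/e.png

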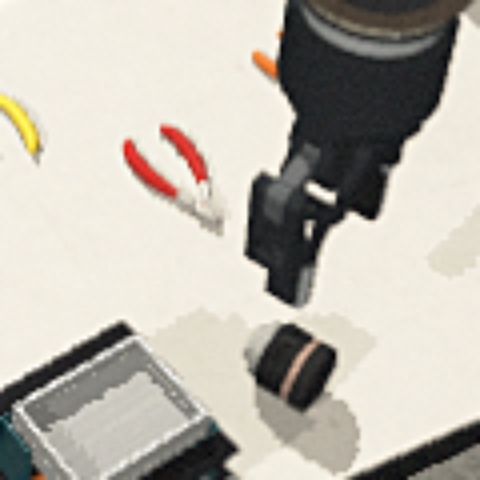

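Gripper above the capsule, whose band is at (300,365), jaws across the barrel.

```bash

python3 -m jog '{"travel":[[1,-4,-20],[0,0,-30],[0,0,-25],[0,0,-13],[0,0,0]],"dr":[[0,0,0],[0,0,0],[0,0,0],[0,0,0],[0,0,0]],"jaw":[60,60,60,60,60]}' >/dev/null
python3 -c "
from h import *
tgt(.587,-.408)"
```

```text
t 10.25 tcp mm [ 584.8 -405.4   19.3] jaw dir 25.5 tilt 0.5 F [-1.  -0.1 -0.3] open mm 65.0 q [-0.75  0.59  1.58  0.    0.98 -1.19]
to go mm [ 2.2 -2.6]
```

```bash

python3 -m jog '{"travel":[[0,0,-5],[0,0,-5],[0,0,0],[0,0,0]],"dr":[[0,0,0],[0,0,0],[0,0,0],[0,0,0]],"jaw":[60,60,60,60]}' >/dev/null
python3 -c "
from h import *
tgt(.587,-.408)"
```

```text
t 10.58 tcp mm [ 587.9 -408.7   15.8] jaw dir 25.5 tilt 0.1 F [-0.1 -0.1  0.1] open mm 65.4 q [-0.75  0.6   1.58  0.    0.97 -1.19]
to go mm [-0.9  0.7]
```

```bash

for i in 1 2; do python3 -m jog '{"travel":[[0,0,0]],"dr":[[0,0,0]],"jaw":[60]}' | sed -n 2p; done
python3 -m jog '{"travel":[[0,0,0],[0,0,0],[0,0,0],[0,0,0],[0,0,0]],"dr":[[0,0,0],[0,0,0],[0,0,0],[0,0,0],[0,0,0]],"jaw":[180,180,180,180,180]}' 

```

```text
eef_pos: [0.5879, -0.4088, 0.0159]
eef_pos: [0.5877, -0.4087, 0.0156]
time: 11.17
eef_pos: [0.5876, -0.4086, 0.0151]
tcp_rot: [0.533, 0.846, -0.0, 0.001]
contact_force: [0.0, -0.2, 3.6]
opening: 0.451
```

```bash

python3 -m jog '{"travel":[[0,0,10],[0,0,20],[0,0,30],[0,0,30],[-3.6,18,10]],"dr":[[0,0,0],[0,0,0],[0,0,0],[0,0,0],[0,0,0]],"jaw":[180,180,180,180,180]}' | tail -1
python3 -m jog '{"travel":[[-7.3,36,0],[-7.3,36,0],[-7.3,36,0],[-7.3,36,0],[-7.3,36,0]],"dr":[[0,0,-5.5],[0,0,-5.5],[0,0,-5.5],[0,0,0],[0,0,0]],"jaw":[180,180,180,180,180]}' >/dev/null
python3 -m jog '{"travel":[[-7.3,36,0],[-7.3,36,0],[-7.3,36,0],[-7.3,36,0],[-7.3,36,0]],"dr":[[0,0,0],[0,0,0],[0,0,0],[0,0,0],[0,0,0]],"jaw":[180,180,180,180,180]}' >/dev/null
python3 -m jog '{"travel":[[-7.3,36,0],[-7.3,36,0],[-4,22,0],[0,0,0],[0,0,0]],"dr":[[0,0,0],[0,0,0],[0,0,0],[0,0,0],[0,0,0]],"jaw":[180,180,180,180,180]}' >/dev/null
python3 -c "
from h import *
tgt(.4923,.0638)"
```

```text
opening: 0.448
t 12.83 tcp mm [491.5  64.7 114.6] jaw dir 9.2 tilt 0.0 F [0.3 0.3 0.1] open mm 38.0 q [-0.07  0.02  2.1  -0.    1.02 -0.23]
to go mm [ 0.8 -0.9]
```

```bash

python3 -m jog '{"travel":[[0.8,-0.9,-25],[0,0,-30],[0,0,-20],[0,0,-8],[0,0,0]],"dr":[[0,0,0],[0,0,0],[0,0,0],[0,0,0],[0,0,0]],"jaw":[180,180,180,180,180]}' >/dev/null
python3 -m jog '{"travel":[[0,0,-3],[0,0,0]],"dr":[[0,0,0],[0,0,0]],"jaw":[180,180]}' >/dev/null
python3 -c "
from h import *
tgt(.4923,.0638)
a=snap('side')[150:250,240:340,::-1]
cv2.imwrite('pics/f.png',cv2.resize(a,None,fx=5,fy=5))"
```

```text
t 13.42 tcp mm [494.1  62.3  29.5] jaw dir 9.0 tilt 0.1 F [-0.7  0.3 -0.5] open mm 38.1 q [-0.08  0.17  2.13 -0.    0.84 -0.24]
to go mm [-1.8  1.5]
```

View pics/f.png

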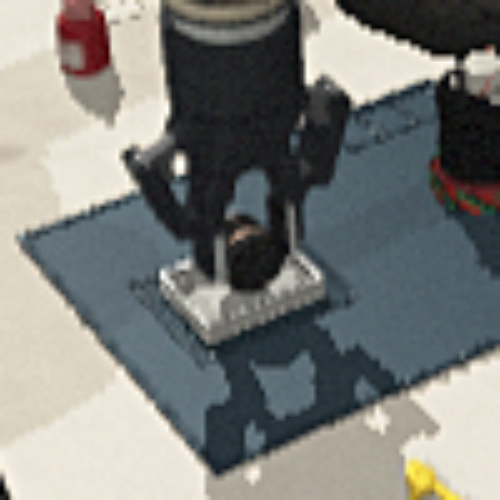

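Capsule held level over the middle of the tray (f (245,270)). Lowering.

```bash

python3 -m jog '{"travel":[[-1.5,1.5,-4],[0,0,-3],[0,0,0]],"dr":[[0,0,0],[0,0,0],[0,0,0]],"jaw":[180,180,180]}' | grep -E "eef|force"
python3 -m jog '{"travel":[[0,0,-2],[0,0,0]],"dr":[[0,0,0],[0,0,0]],"jaw":[180,180]}' | grep -E "eef|force"

```

```text
eef_pos: [0.4911, 0.0645, 0.0214]
contact_force: [0.7, 0.1, -1.1]
eef_pos: [0.4917, 0.0644, 0.02]
contact_force: [-1.0, -0.5, 2.9]
```

```bash

python3 -m jog '{"travel":[[0,0,-1],[0,0,0]],"dr":[[0,0,0],[0,0,0]],"jaw":[180,180]}' | grep -E "eef|force"

```

```text
eef_pos: [0.4917, 0.0644, 0.0199]
contact_force: [-4.0, 0.3, 9.9]
```

```bash

python3 -m jog '{"travel":[[0,0,0],[0,0,0],[0,0,1],[0,0,15],[0,0,30]],"dr":[[0,0,0],[0,0,0],[0,0,0],[0,0,0],[0,0,0]],"jaw":[90,75,75,75,75]}' >/dev/null
python3 -m jog '{"travel":[[0,0,30],[-3,-20,10],[-7,-36,0],[-7,-36,0],[-7,-36,0]],"dr":[[0,0,0],[0,0,0],[0,0,-3],[0,0,-3.5],[0,0,0]],"jaw":[75,75,100,150,150]}' >/dev/null
python3 -m jog '{"travel":[[-7,-36,0],[-7,-36,0],[-7,-36,-10],[-7,-36,-20],[-1,-20,-20]],"dr":[[0,0,0],[0,0,0],[0,0,0],[0,0,0],[0,0,0]],"jaw":[150,150,150,150,150]}' >/dev/null
python3 -m jog '{"travel":[[0,0,0]],"dr":[[0,0,0]],"jaw":[150]}' >/dev/null
python3 -c "
from h import *
tgt(.439,-.228)
b=snap('top')[180:275,250:350,::-1];a=snap('side')[225:325,265:345,::-1]
m=np.zeros((500,800,3),np.uint8);m[:380,:400]=cv2.resize(b,(400,380),interpolation=cv2.INTER_CUBIC);m[:500,400:]=cv2.resize(a,(400,500))
cv2.imwrite('pics/g.png',m)"
```

```text
t 15.38 tcp mm [ 436.  -229.6   51.2] jaw dir 2.3 tilt 0.3 F [-0.2  0.4 -0. ] open mm 35.2 q [-0.69  0.12  2.14 -0.    0.89 -0.73]
to go mm [3.  1.6]
```

View pics/g.png

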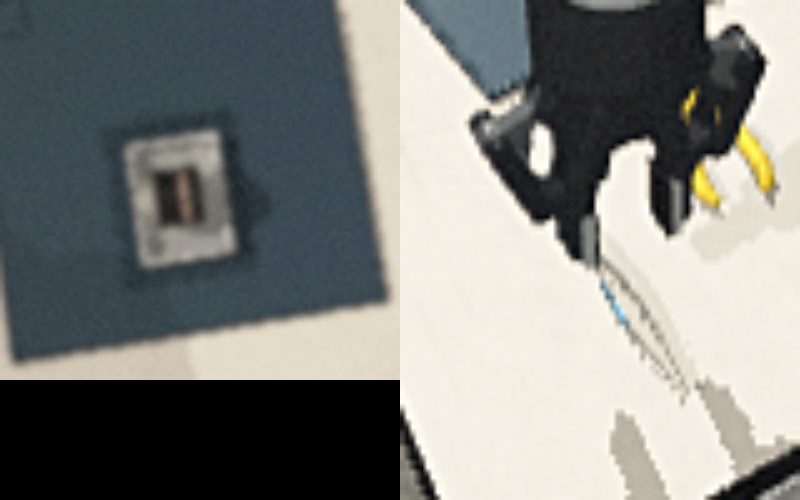

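Capsule lies in the middle of the tray (g (180,195)); gripper over the tweezers (g right, (640,330)).

```bash

python3 -m jog '{"travel":[[2.5,1.5,-20],[0,0,-15],[0,0,-7],[0,0,0],[0,0,0]],"dr":[[0,0,0],[0,0,0],[0,0,0],[0,0,0],[0,0,0]],"jaw":[150,150,150,150,150]}' | grep -E "eef|force"
```

```text
eef_pos: [0.4414, -0.2253, 0.0131]
contact_force: [0.3, -0.5, -0.1]
```

```bash

python3 -m jog '{"travel":[[-2,-2,-5],[0,0,-3],[0,0,-1.5],[0,0,0],[0,0,0]],"dr":[[0,0,0],[0,0,0],[0,0,0],[0,0,0],[0,0,0]],"jaw":[150,150,150,150,150]}' | grep -E "eef|force"
python3 -m jog '{"travel":[[0,0,0],[0,0,0],[0,0,0],[0,0,0],[0,0,0]],"dr":[[0,0,0],[0,0,0],[0,0,0],[0,0,0],[0,0,0]],"jaw":[240,240,240,240,240]}' 40
```

```text
eef_pos: [0.4389, -0.2281, 0.0031]
contact_force: [0.2, 0.7, -0.1]
time: 16.73
eef_pos: [0.439, -0.2282, 0.0033]
tcp_rot: [0.691, 0.723, -0.0, 0.0]
contact_force: [-0.1, -0.2, 2.4]
opening: 0.119
```

```bash

python3 -m jog '{"travel":[[0,0,10],[0,0,20],[0,0,30],[0,0,30],[4,37,0]],"dr":[[0,0,0],[0,0,0],[0,0,0],[0,0,0],[0,0,-6.9]],"jaw":[240,240,240,240,240]}' | tail -1
python3 -m jog '{"travel":[[4,37,0],[4,37,0],[4,37,0],[4,37,0],[4,37,0]],"dr":[[0,0,-6.9],[0,0,-6.9],[0,0,-6.9],[0,0,-6.9],[0,0,-6.9]],"jaw":[240,240,240,240,240]}' >/dev/null
python3 -m jog '{"travel":[[4,37,0],[4,37,0],[4,37,0],[5,36,0],[0,0,0]],"dr":[[0,0,-6.9],[0,0,-6.9],[0,0,-6.9],[0,0,-6.9],[0,0,-6.9]],"jaw":[240,240,240,240,240]}' >/dev/null
python3 -m jog '{"travel":[[0,0,0],[0,0,0]],"dr":[[0,0,-6.9],[0,0,0]],"jaw":[240,240]}' >/dev/null
python3 -c "
from h import *
tgt(.480,.1406)"
```

```text
opening: 0.12
t 18.15 tcp mm [477.9 115.6  93.5] jaw dir -75.4 tilt 0.0 F [ 0.4  0.2 -0.8] open mm 10.1 q [0.03 0.05 2.13 0.   0.97 1.35]
to go mm [ 2.1 25. ]
```

```bash

python3 -m jog '{"travel":[[2,25,-10],[0,0,-30],[0,0,-25],[0,0,-10],[0,0,0]],"dr":[[0,0,-5.2],[0,0,0],[0,0,0],[0,0,0],[0,0,0]],"jaw":[240,240,240,240,240]}' | grep -E "eef|force|rot"
python3 -m jog '{"travel":[[0,0,0]],"dr":[[0,0,0]],"jaw":[240]}' >/dev/null
python3 -c "
from h import *
tgt(.480,.1406)"
```

```text
eef_pos: [0.4774, 0.1392, 0.0156]
tcp_rot: [0.997, 0.083, -0.003, -0.0]
contact_force: [0.0, -0.3, -0.2]
t 18.65 tcp mm [480.  139.4  18.3] jaw dir -80.5 tilt 0.0 F [0.3 0.3 0. ] open mm 10.2 q [0.08 0.2  2.13 0.   0.82 1.48]
to go mm [0.  1.2]
```

```bash

python3 -m jog '{"travel":[[0,1,-6],[0,0,-4],[0,0,0],[0,0,-1],[0,0,0]],"dr":[[0,0,0],[0,0,0],[0,0,0],[0,0,0],[0,0,0]],"jaw":[240,240,240,240,240]}' | grep -E "eef|force"
```

```text
eef_pos: [0.4802, 0.1407, 0.0074]
contact_force: [-0.1, 0.2, 0.4]
```

```bash

python3 -m jog '{"travel":[[0,0,-1],[0,0,0],[0,0,0],[0,0,0],[0,0,10]],"dr":[[0,0,0],[0,0,0],[0,0,0],[0,0,0],[0,0,0]],"jaw":[240,240,190,170,170]}' | grep -E "eef|force"
python3 -m jog '{"travel":[[0,0,30],[0,0,40],[5,-15,20],[12,-35,0],[12,-35,0]],"dr":[[0,0,0],[0,0,0],[0,0,7],[0,0,7],[0,0,7]],"jaw":[170,170,100,60,60]}' >/dev/null
python3 -m jog '{"travel":[[12,-35,0],[12,-35,0],[12,-35,0],[12,-35,0],[12,-35,0]],"dr":[[0,0,7],[0,0,7],[0,0,7],[0,0,7],[0,0,7]],"jaw":[60,60,60,60,60]}' >/dev/null
python3 -m jog '{"travel":[[12,-35,0],[12,-35,-10],[8,-35,-20],[0,-15,-20],[0,0,0]],"dr":[[0,0,7],[0,0,7],[0,0,7],[0,0,6.3],[0,0,0]],"jaw":[60,60,60,60,60]}' >/dev/null
python3 -m jog '{"travel":[[0,0,0]],"dr":[[0,0,0]],"jaw":[60]}' >/dev/null
python3 -c "
from h import *
tgt(.601,-.242)
b=snap('top')[175:275,235:355,::-1];a=snap('side')[220:300,325:405,::-1]
m=np.zeros((450,800,3),np.uint8);m[:333,:400]=cv2.resize(b,(400,333),interpolation=cv2.INTER_CUBIC);m[:400,400:]=cv2.resize(a,(400,400))
cv2.imwrite('pics/i.png',m)"
```

```text
eef_pos: [0.4782, 0.1406, 0.0146]
contact_force: [0.7, -0.3, -0.5]
t 20.82 tcp mm [ 598.4 -234.8   54.9] jaw dir 1.6 tilt 0.2 F [-0.1  0.5  0.2] open mm 65.1 q [-0.53  0.41  1.77  0.    0.97 -0.56]
to go mm [ 2.6 -7.2]
```

View pics/i.png

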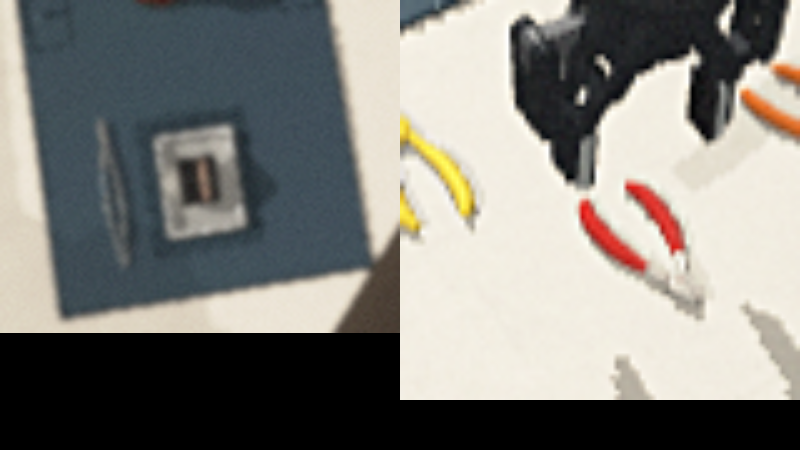

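Tweezers lie parallel, left of the tray (i (114,192)); cutters at i right (645,245) under the open jaws.

```bash

python3 -m jog '{"travel":[[2.6,-7,-20],[0,0,-15],[0,0,-10],[0,0,0],[0,0,0]],"dr":[[0,0,1],[0,0,0],[0,0,0],[0,0,0],[0,0,0]],"jaw":[60,60,60,60,60]}' | grep -E "eef|force"
python3 -m jog '{"travel":[[0,0,0],[0,0,-5],[0,0,0],[0,0,0]],"dr":[[0,0,0],[0,0,0],[0,0,0],[0,0,0]],"jaw":[60,90,90,90]}' | grep -E "eef|force|opening"
```

```text
eef_pos: [0.6015, -0.2404, 0.0103]
contact_force: [-0.3, 0.5, 0.1]
eef_pos: [0.6022, -0.2417, 0.0062]
contact_force: [0.2, 0.1, -0.0]
opening: 0.646
```

```bash

python3 -m jog '{"travel":[[0,0,-3],[0,0,0],[0,0,0],[0,0,0],[0,0,0]],"dr":[[0,0,0],[0,0,0],[0,0,0],[0,0,0],[0,0,0]],"jaw":[90,240,240,240,240]}' | grep -E "eef|force|opening"
python3 -m jog '{"travel":[[0,0,0],[0,0,0],[0,0,0]],"dr":[[0,0,0],[0,0,0],[0,0,0]],"jaw":[240,240,240]}' | grep -E "eef|force|opening"
```

```text
eef_pos: [0.6023, -0.2419, 0.0032]
contact_force: [0.3, -0.4, 0.8]
opening: 0.487
eef_pos: [0.6023, -0.2418, 0.0032]
contact_force: [-0.4, 0.2, 0.8]
opening: 0.491
```

```bash

python3 -m jog '{"travel":[[0,0,5],[0,0,15],[0,0,25],[0,0,30],[0,0,20]],"dr":[[0,0,0],[0,0,0],[0,0,0],[0,0,-6.9],[0,0,-6.9]],"jaw":[240,240,240,240,240]}' | tail -1
python3 -m jog '{"travel":[[-12.9,33,0],[-12.9,33,0],[-12.9,33,0],[-12.9,33,0],[-12.9,33,0]],"dr":[[0,0,-6.9],[0,0,-6.9],[0,0,-6.9],[0,0,-6.9],[0,0,-6.9]],"jaw":[240,240,240,240,240]}' >/dev/null
python3 -m jog '{"travel":[[-12.9,33,0],[-12.9,33,0],[0,0,0],[0,0,0],[0,0,0]],"dr":[[0,0,-6.9],[0,0,-6.9],[0,0,-6.9],[0,0,-6.9],[0,0,-6.9]],"jaw":[240,240,240,240,240]}' >/dev/null
python3 -m jog '{"travel":[[0,0,0]],"dr":[[0,0,0]],"jaw":[240]}' >/dev/null
python3 -c "
from h import *
tgt(.5123,-.0113)"
```

```text
opening: 0.491
t 23.67 tcp mm [511.9 -10.3  99.2] jaw dir -80.0 tilt 0.1 F [-0.4 -0.8 -0.7] open mm 41.6 q [-0.22  0.08  2.08  0.    0.98  1.18]
to go mm [ 0.4 -1. ]
```

```bash

python3 -m jog '{"travel":[[0,-1,-30],[0,0,-30],[0,0,-20],[0,0,-3],[0,0,0]],"dr":[[0,0,-0.6],[0,0,0],[0,0,0],[0,0,0],[0,0,0]],"jaw":[240,240,240,240,240]}' | grep -E "eef|force"
python3 -m jog '{"travel":[[0,0,0]],"dr":[[0,0,0]],"jaw":[240]}' >/dev/null
python3 -c "
from h import *
tgt(.5123,-.0113)"
```

```text
eef_pos: [0.5108, -0.0116, 0.0142]
contact_force: [0.1, 0.7, -0.2]
t 24.17 tcp mm [512.8 -12.   16.3] jaw dir -80.5 tilt 0.1 F [ 0.2 -0.2 -0.5] open mm 42.1 q [-0.22  0.23  2.1   0.    0.82  1.18]
to go mm [-0.5  0.7]
```

```bash

python3 -m jog '{"travel":[[0,0,-5],[0,0,-3],[0,0,0],[0,0,-1],[0,0,0]],"dr":[[0,0,0],[0,0,0],[0,0,0],[0,0,0],[0,0,0]],"jaw":[240,240,240,240,240]}' | grep -E "eef|force"
python3 -m jog '{"travel":[[0,0,-1],[0,0,0]],"dr":[[0,0,0],[0,0,0]],"jaw":[240,240]}' | grep -E "eef|force"
```

```text
eef_pos: [0.512, -0.0117, 0.0063]
contact_force: [-1.0, 0.3, -1.1]
eef_pos: [0.5121, -0.0117, 0.0061]
contact_force: [-2.9, 0.5, 5.9]
```

```bash

python3 -m jog '{"travel":[[0,0,0],[0,0,0],[0,0,5],[0,0,20],[0,0,35]],"dr":[[0,0,0],[0,0,0],[0,0,0],[0,0,0],[0,0,0]],"jaw":[80,80,80,80,80]}' | grep -E "eef|force|open"
python3 -m jog '{"travel":[[0,0,35],[0,0,35],[0,15,30],[0,35,10],[0,38,0]],"dr":[[0,0,0],[0,0,0],[0,0,0],[0,0,0],[0,0,0]],"jaw":[80,80,80,80,80]}' | grep -E "eef|force"
python3 - <<'E'
from h import *
print("side body ctr z.021",onz("side",257,158.7,.021),"side centroid",onz("side",257.1,157.6,.024),"top",onz("top",186.6,232.3,.042),onz("top",186.6,232.3,.06))
b=snap('top')[205:255,160:220,::-1];a=snap('side')[135:175,235:285,::-1]
m=np.zeros((400,800,3),np.uint8);m[:333,:400]=cv2.resize(b,(400,333),interpolation=cv2.INTER_CUBIC);m[:320,400:]=cv2.resize(a,(400,320),interpolation=cv2.INTER_CUBIC)
cv2.imwrite('pics/j.png',m)
E
```

```text
eef_pos: [0.5085, -0.011, 0.0621]
contact_force: [0.7, -0.2, 0.2]
opening: 0.689
eef_pos: [0.5148, 0.0761, 0.1805]
contact_force: [2.0, 0.6, 0.2]
side body ctr z.021 [0.47925098 0.3446797  0.021     ] side centroid [0.48054416 0.34659741 0.024     ] top [0.47685102 0.34817889 0.042     ] [0.47448736 0.34322486 0.06      ]
```

View pics/j.png

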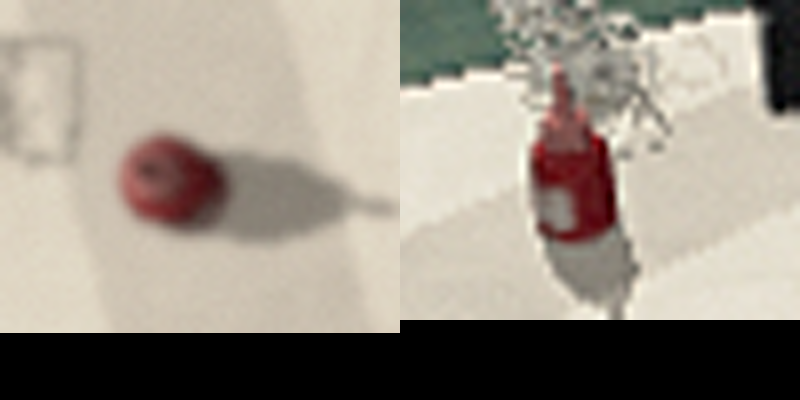

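```bash

python3 -m jog '{"travel":[[-4.6,33.7,0],[-4.6,33.7,0],[-4.6,33.7,0],[-4.6,33.7,0],[-4.6,33.7,0]],"dr":[[0,0,6.4],[0,0,6.4],[0,0,6.4],[0,0,6.4],[0,0,6.4]],"jaw":[60,60,60,60,60]}' >/dev/null
python3 -m jog '{"travel":[[-4.6,33.7,0],[-4.6,33.7,0],[-4.6,32,0],[0,0,0],[0,0,0]],"dr":[[0,0,6.4],[0,0,6.4],[0,0,0],[0,0,0],[0,0,0]],"jaw":[60,60,60,60,60]}' >/dev/null
python3 -c "
from h import *
tgt(.478,.3455)"
```

```text
t 26.52 tcp mm [474.6 345.  174.7] jaw dir -35.6 tilt 0.1 F [-0.1  0.9  0.7] open mm 65.1 q [ 0.46  0.15  1.85 -0.    1.15  1.08]
to go mm [3.4 0.5]
```

```bash

python3 -m jog '{"travel":[[3.4,0.5,-25],[0,0,-30],[0,0,-30],[0,0,-10],[0,0,0]],"dr":[[0,0,0],[0,0,0],[0,0,0],[0,0,0],[0,0,0]],"jaw":[60,60,60,60,60]}' >/dev/null
python3 -c "
from h import *
tgt(.478,.3455)
a=snap('side')[120:180,225:300,::-1];b=snap('top')[180:270,150:240,::-1]
m=np.zeros((480,800,3),np.uint8);m[:480,:400]=0;m[:400,:400]=cv2.resize(b,(400,400),interpolation=cv2.INTER_CUBIC);m[:320,400:]=cv2.resize(a,(400,320),interpolation=cv2.INTER_CUBIC)
cv2.imwrite('pics/k.png',m)"
```

```text
t 26.93 tcp mm [476.3 342.2  76.3] jaw dir -35.9 tilt 0.5 F [ 0.4  1.1 -0.7] open mm 65.0 q [ 0.45  0.27  1.9  -0.    0.98  1.08]
to go mm [1.7 3.3]
```

View pics/k.png

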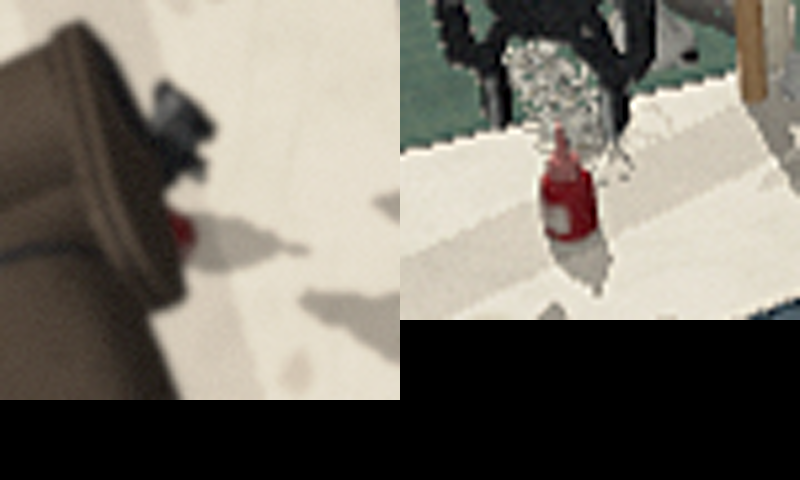

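Bottle (k right (570,200)) is centred between the finger tips (497,125) and (615,135).

```bash

python3 -m jog '{"travel":[[0,0,-25],[0,0,-20],[0,0,-12],[0,0,0],[0,0,0]],"dr":[[0,0,0],[0,0,0],[0,0,0],[0,0,0],[0,0,0]],"jaw":[60,60,60,60,60]}' >/dev/null
python3 -c "
from h import *
tgt(.478,.3455)"
```

```text
t 27.45 tcp mm [479.1 344.9  24.1] jaw dir -35.8 tilt 0.1 F [ 0.2  0.2 -0. ] open mm 65.1 q [ 0.45  0.36  1.91 -0.    0.88  1.08]
to go mm [-1.1  0.6]
```

```bash

python3 -m jog '{"travel":[[-1,0.5,-5],[0,0,-4],[0,0,0],[0,0,0],[0,0,0]],"dr":[[0,0,0],[0,0,0],[0,0,0],[0,0,0],[0,0,0]],"jaw":[60,60,60,120,140]}' 30 | grep -E "eef|force|open"
python3 -m jog '{"travel":[[0,0,0],[0,0,0],[0,0,0],[0,0,0],[0,0,0]],"dr":[[0,0,0],[0,0,0],[0,0,0],[0,0,0],[0,0,0]],"jaw":[180,180,180,180,180]}' | grep -E "eef|force|open"
```

```text
eef_pos: [0.4776, 0.3454, 0.0145]
contact_force: [-0.7, -0.3, 0.0]
opening: 0.493
eef_pos: [0.4777, 0.3454, 0.0146]
contact_force: [-2.0, 0.5, 4.3]
opening: 0.399
```

```bash

python3 -m jog '{"travel":[[0,0,10],[0,0,25],[0,0,35],[0,0,35],[0,0,10]],"dr":[[0,0,0],[0,0,0],[0,0,0],[0,0,-6.4],[0,0,-6.4]],"jaw":[180,180,180,180,180]}' | tail -1
python3 -m jog '{"travel":[[6,-17,0],[12.3,-32.5,0],[12.3,-32.5,0],[12.3,-32.5,0],[12.3,-32.5,0]],"dr":[[0,0,-6.4],[0,0,-6.4],[0,0,-6.4],[0,0,-6.4],[0,0,-6.4]],"jaw":[180,180,180,180,180]}' >/dev/null
python3 -m jog '{"travel":[[12.3,-32.5,0],[12.3,-32.5,0],[12.3,-32.5,0],[6,-15,0],[0,0,0]],"dr":[[0,0,0],[0,0,0],[0,0,0],[0,0,0],[0,0,0]],"jaw":[180,180,180,180,180]}' >/dev/null
python3 -m jog '{"travel":[[0,0,0]],"dr":[[0,0,0]],"jaw":[180]}' >/dev/null
python3 -c "
from h import *
tgt(.5763,.0855)"
```

```text
opening: 0.395
t 29.62 tcp mm [575.6  84.8 129. ] jaw dir -80.7 tilt 0.0 F [-0.2  0.7 -2. ] open mm 33.7 q [-0.03  0.19  1.89  0.    1.06  1.38]
to go mm [0.7 0.7]
```

```bash

python3 -m jog '{"travel":[[0.5,0.5,-25],[0,0,-30],[0,0,-25],[0,0,-10],[0,0,0]],"dr":[[0,0,0],[0,0,0],[0,0,0],[0,0,0],[0,0,0]],"jaw":[180,180,180,180,180]}' >/dev/null
python3 -m jog '{"travel":[[0,0,0]],"dr":[[0,0,0]],"jaw":[180]}' >/dev/null
python3 -c "
from h import *
tgt(.5763,.0855)
a=snap('side')[140:230,260:380,::-1]
cv2.imwrite('pics/l.png',cv2.resize(a,None,fx=5,fy=5,interpolation=cv2.INTER_CUBIC))"
```

```text
t 30.12 tcp mm [575.8  87.1  39.2] jaw dir -80.5 tilt 0.0 F [-0.4 -0.3  0.3] open mm 33.7 q [-0.02  0.32  1.92  0.    0.9   1.38]
to go mm [ 0.5 -1.6]
```

View pics/l.png

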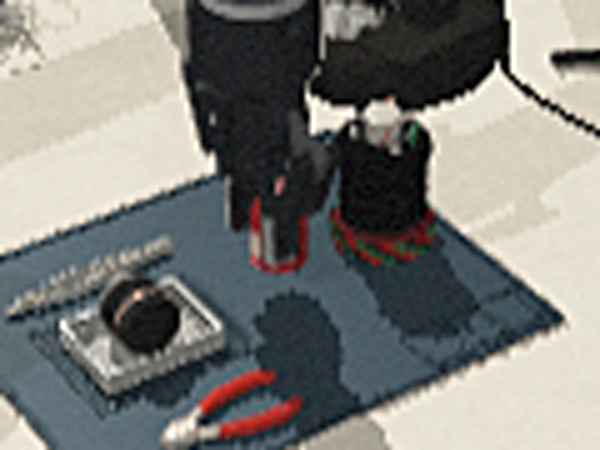

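Bottle upright above its place (l (278,235)), clear of the microphone body (385,190); tools and capsule look right.

```bash

python3 -m jog '{"travel":[[0.5,-1.5,-8],[0,0,-7],[0,0,-3],[0,0,0],[0,0,0]],"dr":[[0,0,0],[0,0,0],[0,0,0],[0,0,0],[0,0,0]],"jaw":[180,180,180,180,180]}' | grep -E "eef|force"
python3 -m jog '{"travel":[[0,0,-2],[0,0,0]],"dr":[[0,0,0],[0,0,0]],"jaw":[180,180]}' | grep -E "eef|force"
```

```text
eef_pos: [0.5764, 0.0847, 0.0209]
contact_force: [0.4, -0.4, -1.0]
eef_pos: [0.5766, 0.0846, 0.019]
contact_force: [0.9, -0.9, -1.2]
```

```bash

python3 -m jog '{"travel":[[0,0,-1.5],[0,0,0]],"dr":[[0,0,0],[0,0,0]],"jaw":[180,180]}' | grep -E "eef|force"
```

```text
eef_pos: [0.5768, 0.0847, 0.0177]
contact_force: [-0.7, 0.7, -0.6]
```

```bash

python3 -m jog '{"travel":[[0,0,-1],[0,0,0]],"dr":[[0,0,0],[0,0,0]],"jaw":[180,180]}' | grep -E "eef|force"
python3 -m jog '{"travel":[[0,0,0],[0,0,0],[0,0,0],[0,0,0],[0,0,5]],"dr":[[0,0,0],[0,0,0],[0,0,0],[0,0,0],[0,0,0]],"jaw":[145,120,90,70,70]}' | grep -E "eef|force|open"
python3 -m jog '{"travel":[[0,0,15],[0,0,30],[0,0,35],[0,0,35],[0,0,35]],"dr":[[0,0,0],[0,0,0],[0,0,0],[0,0,0],[0,0,0]],"jaw":[70,70,70,70,70]}' | grep -E "eef|force"
python3 -m jog '{"travel":[[-10,35,0],[-10,35,0],[-10,35,0],[-10,35,0],[-10,35,0]],"dr":[[0,0,0],[0,0,0],[0,0,0],[0,0,0],[0,0,0]],"jaw":[70,70,70,70,70]}' >/dev/null
python3 -m jog '{"travel":[[-12,35,0],[-12,35,0],[-12,35,0],[0,0,0],[0,0,0]],"dr":[[0,0,0],[0,0,0],[0,0,0],[0,0,0],[0,0,0]],"jaw":[70,70,70,70,70]}' >/dev/null
python3 - <<'E'
from h import *
pose()
t=snap('top','fin_top');a=snap('side','fin_side')
b=t[135:275,230:355,::-1];m=np.zeros((560,800,3),np.uint8)
m[:,:500]=cv2.resize(b,None,fx=4,fy=4,interpolation=cv2.INTER_CUBIC)
m[:300,500:]=cv2.resize(a[145:245,245:345,::-1],(300,300));m[300:560,500:]=cv2.resize(a[300:365,310:385,::-1],(300,260))
cv2.imwrite('pics/fin.png',m)
E
```

```text
eef_pos: [0.5768, 0.0847, 0.0176]
contact_force: [-2.8, 0.4, 4.6]
eef_pos: [0.5755, 0.0847, 0.0205]
contact_force: [0.3, -0.0, -0.3]
opening: 0.726
eef_pos: [0.5762, 0.0847, 0.1732]
contact_force: [1.9, 1.5, -0.4]
t 32.75 tcp mm [489.6 366.2 171.7] jaw dir -80.3 tilt 0.0 F [ 0.3 -0.3  0.8] open mm 61.4 q [ 0.48  0.2   1.79 -0.    1.15  1.88]
```

View pics/fin.png

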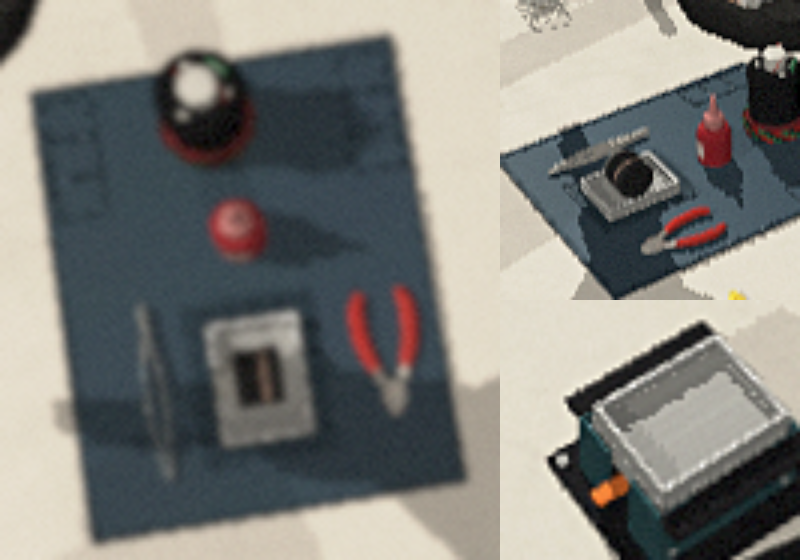

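Everything is in place: tweezers (155,395), cutters (388,350), bottle (238,230), capsule (258,378), microphone body unmoved at (200,110). Quick numeric check before handing in.

```bash
python3 - <<'E'
from h import *
w=np.array([.4915,.0715]);y=np.radians(9.4);R=np.array([[np.cos(y),np.sin(y)],[-np.sin(y),np.cos(y)]])
f=lambda u,v:(u/4+230-.4,v/4+135-.4)
L=lambda p,z:(R@(onz("top",*f(*p),z)[:2]-w)*1000).round(1)
print("tray",L((262,379),.017),"caps",L((258,378),.035))
for n,a,b in(("tweez",(142,306),(168,480)),("cutters",(397,415),(382,288))):
    A,B=L(a,.008),L(b,.008);print(n,(A+B)/2,"len",np.linalg.norm(A-B),"dir",np.degrees(np.arctan2(*(B-A)[::-1])))
print("bottle",L((238,230),.045),"mic",L((200,110),.09))
E
```

```text
tray [-1.6 -1.6] caps [-3.2  0.2]
tweez [ 1.9 69.7] len 117.00427342623003 dir -179.5103044068708
cutters [  4.8  -87.05] len 85.27185936755454 dir -2.3523772054365955
bottle [93.1 -1.5] mic [163.9   9.4]
```

All within tolerance.

```bash
python3 -c "
from plant import *
print(sign_off())"
```

```text
the job is handed in; nothing more can be done
None
```

The mat is set out as asked and the job is handed in, at about 33 s of the 136 s allowed; `sign_off` gave no verdict. The gripper closed too high on the tray at first, so I opened it and closed it again 5 mm lower. The other four things were each picked up and put down in one go.

The last pictures, measured from the well centre (x away from the robot, y left):

| Item | x (mm) | y (mm) | Angle to the long sides |
|---|---|---|---|
| Tray | -2 | -2 | not re-measured; looks square in the well |
| Capsule | -3 | 0 | lies on its side in the tray |
| Tweezers | +2 | +70 | 0.5° |
| Cutters | +5 | -87 | 2.4° |
| Bottle | +93 | -1 | stands upright |

- **Feeder and microphone body:** the next tray had risen in the feeder. The microphone body looked unmoved, judged by eye in the pictures.
- **Not measured:** the height of the follower plate. I judged it only from how high the risen tray stands.
- **Disagreement:** the final picture puts the bottle about 7 mm farther back than the gripper position at release (93 against 86 mm). I took this to be picture error; both are inside the 72–111 mm band.

No other check failed.

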